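# Show the cold chisel's edge to the inspection camera

### The arm

A 6-joint arm with a two-finger parallel gripper is mounted at the origin on the work surface. World frame = base frame: x ahead of the robot, y to its left, z up, the work surface at z = 0. Lengths are in m, angles in rad, forces in N, time in s.
With the tool pointing down it reaches from about 0.35 to 0.775 m from the base axis. Payload 7.3 kg.
Tool frame: the origin (TCP) lies at the very end of the fingers, on their centre line; the grasp point (between the pads) lies 19 mm behind it; z points along the fingers, y is the line along which they close (so a half turn about z gives the same grasp; the last joint's range is limited). The gripper opens to 92 mm and grips with 3 to 60 N. Pads are 19 mm wide; open, the fingers measure 130 mm over their backs; the gripper's body (75 mm by 190 mm) begins 47 mm behind the grasp point.
Start: joints at [0.989, 0.342, 1.524, -0, 1.275, -0.146], TCP at [0.222, 0.476, 0.227] pointing down, gripper open.
Joint ranges: [-2.53, 2.53], [-0.77, 2.02], [0.04, 2.7], [-1, 4.14], [0.28, 2.66], [-3.11, 3.11]. Speed limits (rad/s): [2.57, 2.57, 3.14, 3.14, 3.14, 3.14].

### API

Orientations are given as a unit quaternion [x, y, z, w].
In Python, from workcell import r, cams gives the robot as it stands.
- The arm moves only by the shell command python3 -m jog 'ROWS' [FORCE]. ROWS is JSON, a list that holds one entry, the list of rows, each a list of 7 numbers: the closure in counts, from 0 (fully open) to 255 (shut), then the shift along the world's x, y, z in m, then the turn, a rotation vector about the world's x, y, z in degrees. A call has 1 to 12 rows; each row shifts and turns the commanded pose from where the row before left it; what a row does not reach is not made up. A row lasts 1/10 s, in which the tool goes at most 50 mm and 8.59 degrees, less where a joint would pass 70% of its speed; a pose out of reach is approached as far as the arm can. A call with a gripper value outside its range is refused whole. The fingers move at their own pace and stop on an object; FORCE is the grip in N (left out, the last holds). Time passes only in rows, so rows that do not move let the fingers close. It gives the time, the measured TCP pose, the force, the opening and the grip force at its end, in the units of the state.
- r.observe(): the state, without advancing time (a new reading comes with each control period).
- cams.read_camera(name): name is "scene" or "top"; returns the picture (420x560x3 uint8, blue, green, red); there is no depth.
- cams.camera_info(name): a dict with "intrinsics" (3x3 intrinsics, pixels), "k1" (the pictures are not rectified: a ray, as slopes to the right and down, at radius r is drawn at 1 + k1 r^2 times it, then the intrinsics apply), "R" (3x3) and "t" (3): a world point X has camera coordinates R X + t. Camera axes: x right, y down, z forward; pixel columns grow to the right and rows downward; lengths in m; the calibration is good to about 2 mm. A picture is of the moment at which its call begins. camera_info takes no time and is no camera call.
- r.hand_in(): hands the job in; it is judged then, once.
Trained networks look in the newest picture that a camera, given by its name, has taken for a name from the list of things; names that differ only in an ending like _2 or _b are one class to them, and where a whole thing is asked for, a point or a joint stands for the part that bears it (a point fixed in the world has none). Each returns a list of dicts, best first, with "confidence" (0 to 1); they miss things now and then, are a little off and sometimes report something else, mostly with a low value. They report only what shows in the picture. A call takes as long as a camera call. They do not tell look-alikes from the thing itself.
- cams.boxes_of(camera, name): "bbox" ([centre column, centre row, width, height] in pixels, round what is visible of it).
- cams.regions_of(camera, name): "mask" (420x560 bool, what is visible of it) and "bbox" ([centre column, centre row, width, height] in pixels, round what is visible of it).
The state is a dict: "clock": time; "joint_pos": joint angles; "qvel": joint speeds; "effort": joint torques, N m; "tool_pos": TCP position; "eef_rot": TCP orientation; "ft_force": force on the tool from outside, world axes, zero at the start; "wrist_torque": the same for the moment, N m; "gripper_width": finger opening in m; "gripper_force": force on a finger pad.
Only numpy, scipy, OpenCV 4.12 (cv2) and the standard library are available. Lean on these libraries where they do the work, as an engineer would, in place of code of your own. Each camera call takes 0.05 s, during which the arm holds its last target. There are 200 camera calls.

### The job

Lift the spirit level off the tool tray and set it down gently on the black rubber mat, standing on its base as it stood. Then take the cold chisel (the square bar with the wide flat blade) out of the tray and hold it up to the inspection camera: cutting edge in the lens's line of sight six centimetres in front of the lens, the bar lying along that line with its blade towards the lens and the edge level from side to side. Finish while holding it still there; do not knock the camera, and leave the other tools and things where they are.

Things in the scene. Friction and masses are not known exactly. Their poses are not given: they have to be found in the camera images.
- tray: Fixed blue steel tool tray, open on top, 300 (its x) x 220 (its y) x 50 mm high, walls and floor 5 mm. Origin: centre of its underside, on the bench. Two wooden cross rests (12 mm wide, at x = -68 and +68 mm, tops 20 mm above the underside) carry three bar tools lying side by side along x, 62 mm apart, in any order.
- mat: Fixed black rubber mat, 340 (its x) x 140 (its y) x 4 mm. Origin: centre of its underside, on the bench; its top is 4 mm up. Tray and mat may be on either side.
- level: Loose aluminium spirit level, 280 (its x) x 22 (its y) x 48 mm high (its z, up), about 0.28 kg. Origin: centre of its base. At the start it stands on its base across the tray's two long walls, base 50 mm above the bench, bridging all three tools near the middle of the tray.
- chisel: Loose dark steel cold chisel, 194 mm long, about 0.33 kg: square bar 18 x 18 mm (x -95 to +55 mm), then a bright wedge blade 26 mm wide along y, tapering to 4 mm thick at the edge, x = 95 mm. Origin: on the bar's underside (bar axis at z = 9 mm), within 10 mm of the centre of mass; x to the edge, y along the edge, z up as it lies. It lies 20 mm above the bench, blade away from the robot.
- chisel_edge (a point): Middle of the chisel's cutting edge: (95, 0, 9) mm in the chisel's frame.
- chisel_head (a point): Centre of the chisel's struck end: (-99, 0, 9) mm in the chisel's frame.
- punch: Loose steel punch beside the chisel in the tray, 188 mm long: a square bar 16 x 16 mm drawn out to a round point. Origin: on its underside near mid-length, x towards the point. Not wanted.
- file: Loose flat file beside the chisel in the tray, 200 mm long, 22 mm wide: a 6 mm thick blade with a rounded 18 mm thick dark grip and a small collar. Origin: below its mid-length, x towards the blade end. Not wanted.
- camera_stand: Fixed inspection camera stand beyond the tray and mat: round foot 100 mm across, a thin post and fork 310 mm high. Origin: on the bench 65 mm in front of the centre of the foot; x points forwards, roughly towards the robot (to where the camera looks).
- camera_head: Grey camera head in the fork, a box 85 x 60 x 50 mm with a round black lens barrel in front. Origin: mid-box on the tilt axis, 300 mm above the bench. x points out of the lens along its line of sight, sloping down 15 to 30 degrees, roughly towards the robot; y is level. The tilt is stiff and differs from start to start. Lens front at x = 70 mm.
- lens (a point): Centre of the lens front: (70, 0, 0) mm in the camera head's frame.
- focus (a point): The point in the empty air on the line of sight 60 mm in front of the lens: (130, 0, 0) mm in the camera head's frame. The cutting edge belongs here.
- mallet: Loose black rubber mallet, head 64 mm across and 88 mm high standing on its face, wooden handle level along x. Origin: under the head. To be left alone.
- oil_bottle: Loose white bottle, 52 mm across, 140 mm high. Origin: centre of its underside. To be left alone.
- screw_jar: Loose glass jar with a metal lid, 66 mm across, 85 mm high. Origin: centre of its underside. To be left alone.
- tape: Loose tape measure, 75 x 70 x 38 mm. Origin: centre of its underside. To be left alone.
- spanner: Loose flat steel ring spanner, 200 mm long, 9 mm thick. Origin: centre of its underside. To be left alone.
Not all that is in view belongs to the job. What is shaped like the chisel but pink is not meant.

How it is judged:
On the way, in this order (a step that is already met when the one before it is completed fails the run):
1. the level stands on the mat, let go (x of level in the frame of mat between -0.12 and 0.12 m and y of level in the frame of mat between -0.06 and 0.06 m and z of level in the frame of mat below 0.008 m and angle between level's own z axis and vertical below 0.1 rad and contact force between level and mat above 0.5 N and contact force between the fingers and level below 0.1 N and linear speed of level below 0.03 m/s), for 0.2 s.
2. the chisel is lifted clear of the tray (height (world z) of chisel above 0.1 m and contact force between the fingers and chisel above 0.5 N), for 0.2 s.
At the end, for the whole second after the job is handed in: Chisel held still by the fingers alone: edge within 25 mm of the point 60 mm before the lens, bar within 12 deg of the line of sight, blade to the lens, edge level within 11 deg; level released at rest on its base on the mat, its middle within 120 mm lengthwise and 60 mm across of the mat's (all of step 1 and distance between chisel_edge and focus below 0.025 m and angle between the x axis of chisel and the x axis of camera_head, either way round below 0.21 rad and x of chisel_head in the frame of camera_head above 0.25 m and angle between chisel's own y axis and vertical between 1.37 and 1.77 rad and height (world z) of chisel above 0.12 m and contact force between the fingers and chisel above 0.5 N and contact force between chisel and camera_stand below 0.05 N and contact force between chisel and tray below 0.05 N and contact force between chisel and level below 0.05 N and linear speed of chisel below 0.03 m/s and angular speed of chisel below 0.2 rad/s); the arm keeps its last pose, push and grip.
It fails at once if the camera or its stand is knocked (over 3 N) (contact force between camera_stand and anything else above 3 N).
It fails at once if the level is dropped or thrown (faster than 0.7 m/s out of the fingers) (contact force between the fingers and level below 0.1 N and linear speed of level above 0.7 m/s).
It fails at once if another tool or thing is moved more than 40 mm (distance of any of punch, file, mallet, oil_bottle, screw_jar, tape, spanner from where it was at the start of the episode above 0.04 m).
It also fails if it takes over 64 s, if anything falls off the work surface, if the arm or the gripper's body presses on something with over 40 N, if the wrist force passes 120 N, or if a joint passes its speed limit or range.

## Working session

There is one attempt and no reset: what is moved stays moved. The work goes in short steps, Python scripts to look and compute and a shell command to move; the robot and the scene stay as the last step left them, time stands still between calls to the robot, and variables do not carry over. Pictures are saved under pics/ and viewed, at most 10 in all, crops included, and the job is handed in when it is done.

```bash
ls; mkdir -p pics
python3 - <<'E'
from workcell import r,cams
import cv2,numpy as np
for n in ("scene","top"):
    im=cams.read_camera(n); cv2.imwrite(f"pics/{n}0.png",im)
    i=cams.camera_info(n); R=np.array(i["R"]);t=np.array(i["t"]); print(n,i["intrinsics"],i["k1"],"C",-R.T@t,"fwd",R[2])
    for o in ("tray","mat","level","chisel","punch","file","camera_head","lens","camera_stand"):
        print(o,[(np.round(b["bbox"]).tolist(),round(b["confidence"],2)) for b in cams.boxes_of(n,o)][:3])
print(r.observe())
E
```

```text
pics
scene [[507.19470322   0.         284.2795991 ]
 [  0.         507.19470322 207.42820526]
 [  0.           0.           1.        ]] 0.0411747190631458 C [ 1.08417988 -1.08624416  1.02048087] fwd [-0.39043073  0.72557435 -0.5666619 ]
tray [([254.0, 291.0, 136.0, 100.0], 0.68), ([378.0, 220.0, 48.0, 30.0], 0.58), ([378.0, 270.0, 52.0, 121.0], 0.37)]
mat [([306.0, 228.0, 106.0, 44.0], 0.88), ([265.0, 275.0, 50.0, 26.0], 0.38)]
level [([249.0, 279.0, 76.0, 68.0], 0.88), ([239.0, 299.0, 55.0, 36.0], 0.46)]
chisel [([139.0, 273.0, 61.0, 43.0], 0.84), ([239.0, 300.0, 57.0, 36.0], 0.75)]
punch [([265.0, 277.0, 49.0, 31.0], 0.8)]
file [([306.0, 228.0, 105.0, 45.0], 0.63)]
camera_head [([378.0, 219.0, 48.0, 30.0], 0.89)]
lens [([376.0, 219.0, 46.0, 32.0], 0.81), ([209.0, 378.0, 68.0, 58.0], 0.38)]
camera_stand [([378.0, 268.0, 50.0, 123.0], 0.86)]
top [[498.51400374   0.         283.51403392]
 [  0.         498.51400374 210.88770041]
 [  0.           0.           1.        ]] 0.03103451516200063 C [0.36989017 0.00402417 1.6065924 ] fwd [ 0.09067599 -0.01569733 -0.99575673]
tray [([340.0,
[... 662 characters left out ...]
)]
{'clock': 1.0, 'joint_pos': array([ 9.89022837e-01,  3.41966022e-01,  1.52411607e+00, -9.96477367e-06,
        1.27541495e+00, -1.45999321e-01]), 'qvel': array([-0.00086023, -0.0015393 ,  0.00040985,  0.00018392,  0.00173407,
        0.00086006]), 'effort': array([ 5.47041636e-04, -4.31147075e+01, -2.44474411e+01,  7.17958272e-02,
        4.82894783e-02,  1.59964905e-06]), 'tool_pos': array([0.22159467, 0.4759488 , 0.22675254]), 'eef_rot': array([2.16165733e-01, 9.76356684e-01, 4.29771196e-05, 2.14683443e-05]), 'ft_force': array([0.32517065, 0.06086528, 0.46689951]), 'wrist_torque': array([ 0.05388412, -0.00752795,  0.03831647]), 'gripper_force': 0.0, 'gripper_width': 0.09160328797078547}
```

Run:
```python
import cv2,numpy as np
a=cv2.imread("pics/top0.png")[60:360,180:460]; cv2.imwrite("pics/topc.png",cv2.resize(a,None,fx=2,fy=2,interpolation=cv2.INTER_CUBIC))
a=cv2.imread("pics/scene0.png")[180:380,80:420]; cv2.imwrite("pics/scenec.png",cv2.resize(a,None,fx=2.35,fy=2.35,interpolation=cv2.INTER_CUBIC))
```

```text
(no output)
```

View pics/topc.png

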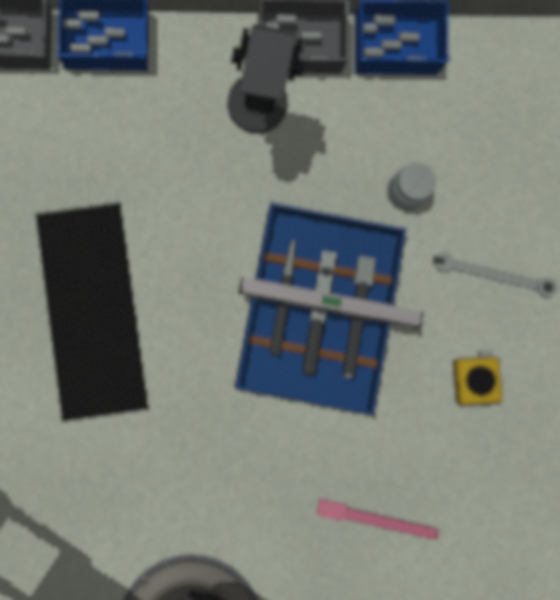

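View pics/scenec.png

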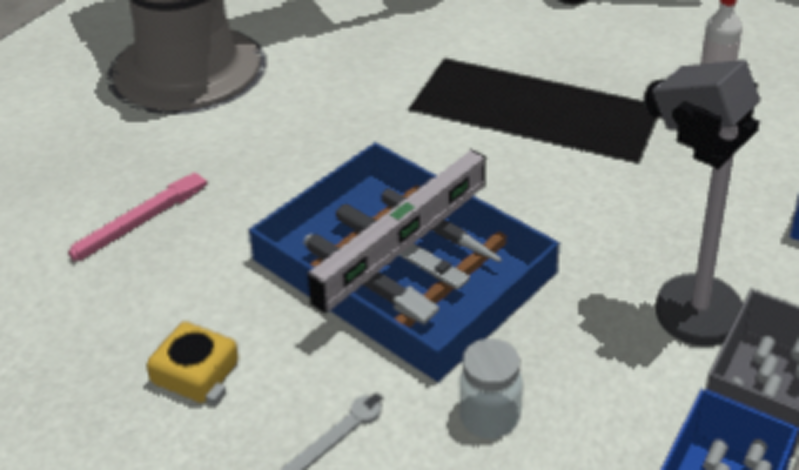

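The top picture shows the black mat on the left, at about crop (90,310). The tray is in the middle, at about (320,310), with the level across it. The camera stand is at the top, at about (265,80).

The chisel candidates are:
- **Pink bar (380,518):** a decoy.
- **Left tool (285,300):** tapers to a point, so it's the punch.
- **Middle tool (320,315):** has a dark grip and a long bright blade, so it's the file.
- **Right tool (360,315):** a dark bar with a short, wide, bright wedge, which fits the chisel.

I'll confirm this in an enlarged crop.

Run:
```python
from workcell import r,cams
import cv2,numpy as np
S=cv2.imread("pics/scene0.png");T=cv2.imread("pics/top0.png")
def c(im,x,y,w,h): return cv2.resize(im[y:y+h,x:x+w],(400,300),interpolation=cv2.INTER_CUBIC)
# tools scene / tools top / head scene / head top
out=np.vstack([np.hstack([c(S,190,235,120,90),c(T,290,155,112,84)]),np.hstack([c(S,340,190,80,60),c(T,280,65,80,60)])])
cv2.imwrite("pics/comp.png",out)
for n in ("scene","top"):
    m=cams.read_camera(n)
    for o in ("camera_head","camera_stand"):
        g=cams.regions_of(n,o)
        for q in g[:2]: print(n,o,q["confidence"],np.round(q["bbox"]),q["mask"].sum())
        np.save(f"m_{n}_{o}.npy",g[0]["mask"])
```

```text
scene camera_head 0.66 [379. 219.  48.  28.] 964
scene camera_stand 0.87 [378. 267.  48. 123.] 2762
top camera_head 0.71 [313.  96.  38.  48.] 933
top camera_stand 0.97 [312.  98.  41.  51.] 1446
top camera_stand 0.58 [345. 211.  93.  23.] 845
```

View pics/comp.png

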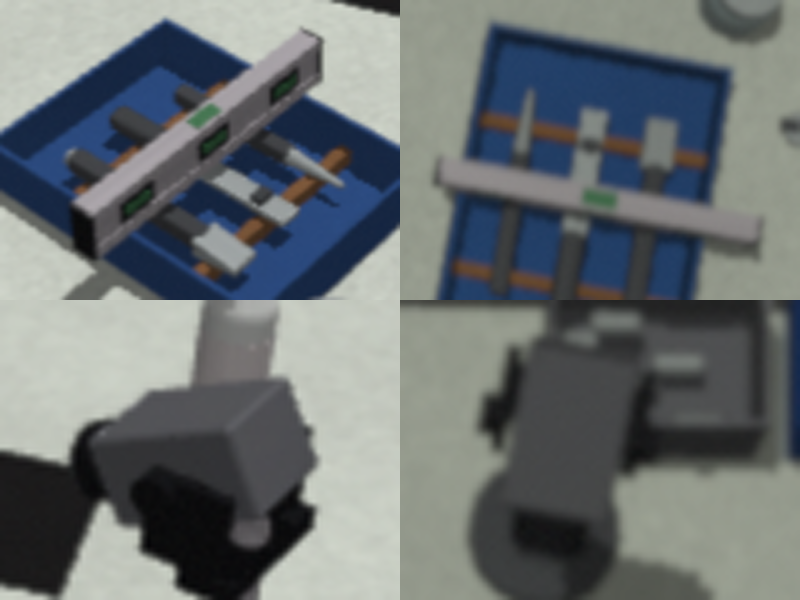

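Panel 2 confirms it: the right-hand tool, with its blade at (660,140), is a dark square bar with a short wide wedge, so it's the chisel. Its neighbours are the file at (590,150) and the punch at (525,130). In the lower panels, the grey head box corners are clear in both views. I'll fit the poses next.

```bash
cat > lib.py <<'E'
import numpy as np
from workcell import r,cams
from scipy.optimize import least_squares
from scipy.spatial.transform import Rotation as Ro
def proj(n,X):
    i=cams.camera_info(n);c=(np.asarray(i["R"])@np.atleast_2d(X).T).T+np.asarray(i["t"])
    s=c[:,:2]/c[:,2:];s=s*(1+i["k1"]*(s**2).sum(1,keepdims=True));K=np.asarray(i["intrinsics"])
    return s@K[:2,:2].T+K[:2,2]
def place(p,P):  # x,y,z,yaw,tilt(down)
    return Ro.from_euler("ZY",[p[3],p[4]]).apply(P)+p[:3]
def planar(z,P,obs,p0):  # obs list of (cam,uv) ; P at heights
    P=np.array(P,float)
    f=lambda q:np.concatenate([(proj(c,place([q[0],q[1],z,q[2],0],P[k])[0] if 0 else place([q[0],q[1],z,q[2],0],P[k:k+1]))-uv).ravel() for k,(c,uv) in enumerate(obs)])
    s=least_squares(f,p0);return s.x,np.round(s.fun,1)
E
python3 - <<'E'
from lib import *
t2=lambda x,y:("top",np.array([180+(x+.5)/2-.5,60+(y+.5)/2-.5]))
t3=lambda x,y:("top",np.array([290+(x-400+.5)/3.571-.5,155+(y+.5)/3.571-.5]))
t5=lambda x,y:("top",np.array([280+(x-400+.5)/5-.5,65+(y-300+.5)/5-.5]))
s5=lambda x,y:("scene",np.array([340+(x+.5)/5-.5,190+(y-300+.5)/5-.5]))
print("tray",*planar(0,[[.15,.11,.05],[.15,-.11,.05],[-.15,-.11,.05],[-.15,.11,.05]],[t2(270,205),t2(405,230),t2(375,415),t2(237,388)],[.5,-.1,0]))
print("mat",*planar(0,[[.17,.07,.004],[.17,-.07,.004],[-.17,-.07,.004],[-.17,.07,.004]],[t2(37,213),t2(121,204),t2(147,408),t2(63,420)],[.5,.2,0]))
print("level",*planar(0.05,[[-.14,0,.048],[.14,0,.048]],[t3(439,171),t3(760,231)],[.5,-.1,-1.57]))
print("chisel",*planar(0.02,[[.095,0,.011],[-.099,0,.018]],[t3(662,119),t2(349,376)],[.5,-.1,0]))
H=.0425;P=np.array([[-H,.03,.025],[-H,-.03,.025],[-H,-.03,-.025],[H,.03,.025],[H,-.03,.025],[H,.03,-.025],[-H,-.03,.025],[-H,.03,.025],[H,-.03,.025],[H,.03,.025]])
ob=[s5(228,430),s5(288,378),s5(316,462),s5(97,435),s5(155,392),s5(120,522),t5(533,345),t5(642,355),t5(510,503),t5(605,520)]
f=lambda q:np.concatenate([(proj(c,place([q[0],q[1],.3,q[2],q[3]],P[k:k+1]))-uv).ravel() for k,(c,uv) in enumerate(ob)])
s=least_squares(f,[.8,.1,3.14,.4]);q=s.x
print("head",q,np.round(s.fun.reshape(-1,2),1).tolist())
p=[q[0],q[1],.3,q[2],q[3]]
print("lens,focus",place(p,np.array([[.07,0,0],[.13,0,0]])),"axis",Ro.from_euler("ZY",p[3:]).apply([1,0,0]))
E
```

```text
tray [ 0.50352055 -0.19997404 -0.17316295] [-0.2 -0.9  0.8 -0.8  0.   0.5 -0.6  1.1]
mat [0.50098493 0.16457372 0.14346125] [-0.5 -0.3  0.4 -1.4  0.9  0.8 -0.8  0.8]
level [ 0.50917965 -0.20832301 -1.74581829] [-0.3 -0.1  0.3  0.1]
chisel [ 0.4961377  -0.25939211 -0.15519055] [ 0.  -0.1 -0.   0.1]
head [ 0.81684748 -0.0958302   2.96332796  0.48641319] [[0.8, -0.1], [1.4, -0.9], [1.9, 0.9], [-2.3, 0.7], [-1.0, -1.4], [-0.4, 1.4], [-0.3, -0.9], [0.4, 1.4], [-1.8, -0.2], [1.2, 0.6]]
lens,focus [[ 0.75594705 -0.08485732  0.26727793]
 [ 0.70374669 -0.075452    0.23923045]] axis [-0.87000613  0.15675537 -0.46745811]
```

```bash
R='[0,0.015,-0.038,0,0,0,-7.5]'; python3 -m jog '[[[0,0.015,-0.038,0,0,0,-7.5],[0,0.015,-0.038,0,0,0,-7.5],[0,0.015,-0.038,0,0,0,-7.5],[0,0.015,-0.038,0,0,0,-7.5],[0,0.015,-0.038,0,0,0,-7.5],[0,0.015,-0.038,0,0,0,-7.5],[0,0.015,-0.038,0,0,0,-7.5],[0,0.015,-0.038,0,0,0,-7.5],[0,0.015,-0.038,0,0,0,-7.5],[0,0.015,-0.038,0,0,0,-7.5]]]' 30
```

```text
clock: 2.3
tool_pos: [0.372, 0.0943, 0.227]
eef_rot: [0.768, 0.641, 0.0, 0.0]
ft_force: [0.1, 1.5, 1.0]
gripper_width: 0.0921
gripper_force: 0.0
```

```bash
python3 -m jog '[[[0,0.017,-0.038,0,0,0,0],[0,0.017,-0.038,0,0,0,0],[0,0.017,-0.038,0,0,0,0],[0,0.017,-0.038,-0.01,0,0,0],[0,0.017,-0.038,-0.01,0,0,0],[0,0.017,-0.038,-0.01,0,0,0],[0,0.017,-0.038,-0.01,0,0,0],[0,0.018,-0.038,-0.01,0,0,0],[0,0,0,0,0,0,0],[0,0,0,0,0,0,0]]]'
python3 - <<'E'
from lib import *
o=r.observe();R=Ro.from_quat(o["eef_rot"]).as_matrix();print(o["clock"],o["tool_pos"],np.degrees(np.arctan2(R[1,1],R[0,1])),R[:,2],o["joint_pos"])
E
```

```text
clock: 3.3
tool_pos: [0.5083, -0.2084, 0.1759]
eef_rot: [0.766, 0.642, -0.0, -0.001]
ft_force: [-0.3, 0.2, 0.6]
gripper_width: 0.0921
gripper_force: 0.0
3.3 [ 0.50825712 -0.20842556  0.17594614] -10.058127794746328 [-0.00136411  0.0010778  -0.99999849] [-5.28836641e-01  4.31783772e-01  1.53287639e+00  2.62243038e-04
  1.17865405e+00 -3.53388994e-01]
```

```bash
python3 -m jog '[[[0,0.001,0,-0.03,0,0,0],[0,0,0,-0.03,0,0,0],[0,0,0,-0.03,0,0,0],[0,0,0,-0.02,0,0,0],[0,0,0,-0.01,0,0,0],[0,0,0,0,0,0,0],[255,0,0,0,0,0,0],[255,0,0,0,0,0,0],[255,0,0,0,0,0,0],[255,0,0,0,0,0,0],[255,0,0,0,0,0,0],[255,0,0,0,0,0,0]]]' 30
```

```text
clock: 4.5
tool_pos: [0.5097, -0.2081, 0.0569]
eef_rot: [0.766, 0.643, 0.0, 0.0]
ft_force: [-0.8, 0.4, 1.5]
gripper_width: 0.0483
gripper_force: 0.0
```

```bash
python3 -m jog '[[[255,0,0,0,0,0,0],[255,0,0,0,0,0,0],[255,0,0,0,0,0,0],[255,0,0,0,0,0,0],[255,0,0,0,0,0,0],[255,0,0,0,0,0,0],[255,0,0,0,0,0,0],[255,0,0,0,0,0,0]]]' 30
```

```text
clock: 5.3
tool_pos: [0.5097, -0.2081, 0.0568]
eef_rot: [0.766, 0.643, 0.0, 0.0]
ft_force: [0.4, -0.0, -1.0]
gripper_width: 0.0219
gripper_force: 30.0
```

```bash
python3 -m jog '[[[255,0,0,0.01,0,0,0],[255,0,0,0.02,0,0,0],[255,0,0,0.03,0,0,0],[255,0,0,0.02,0,0,0],[255,0,0.02,0.01,0,0,-4],[255,0,0.03,0,0,0,-8],[255,0,0.035,0,0,0,-8],[255,0,0.035,0,0,0,-8],[255,0,0.035,0,0,0,-8],[255,0,0.035,0,0,0,-8],[255,0,0.035,0,0,0,-8],[255,-0.002,0.035,0,0,0,-8]]]'
python3 -m jog '[[[255,-0.002,0.035,0,0,0,-6],[255,-0.002,0.035,0,0,0,-4],[255,-0.002,0.025,0,0,0,-2],[255,0,0.018,0,0,0,0],[255,0,0,0,0,0,0],[255,0,0,0,0,0,0]]]'
python3 - <<'E'
from lib import *
import cv2
o=r.observe();R=Ro.from_quat(o["eef_rot"]).as_matrix();print(o["tool_pos"],np.degrees(np.arctan2(R[1,1],R[0,1])),R[:,2],o["joint_pos"])
S=cams.read_camera("scene");cv2.imwrite("pics/s1.png",cv2.resize(S[140:380,150:430],None,fx=2.5,fy=2.5))
E
```

```text
clock: 6.5
tool_pos: [0.507, 0.0534, 0.1471]
eef_rot: [0.985, 0.171, -0.0, 0.0]
ft_force: [0.1, 0.1, -3.1]
gripper_width: 0.0217
gripper_force: 30.0
clock: 7.1
tool_pos: [0.5011, 0.1649, 0.1468]
eef_rot: [0.998, 0.071, -0.0, 0.0]
ft_force: [-0.0, -1.0, -4.2]
gripper_width: 0.0219
gripper_force: 30.0
[0.5011077  0.16486215 0.14679501] -81.89923415116854 [-8.62962926e-04 -7.06305157e-04 -9.99999378e-01] [ 1.72838077e-01  4.25323820e-01  1.63370495e+00 -6.19464427e-04
  1.08353554e+00  1.60253995e+00]
```

View pics/s1.png

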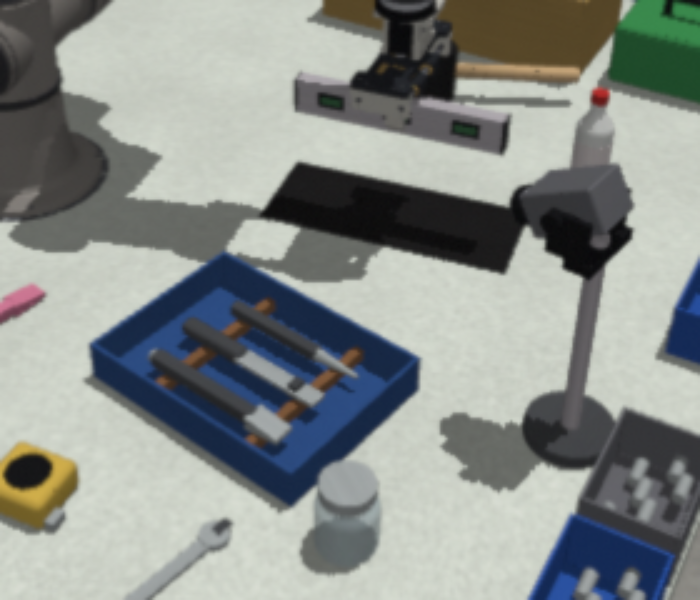

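The level is held over the mat at about (400,115), and the tray tools haven't been disturbed. The mallet's handle shows behind the gripper at (520,72), so I'll check where it is before lowering.

Run:
```python
from lib import *
cams.read_camera("top")
for o in ("mallet","oil_bottle"):
  for n,z in (("top",.088),("scene",.06)):
    for b in cams.boxes_of(n,o)[:2]:
        u=np.array(b["bbox"][:2]);s=least_squares(lambda q:(proj(n,[[q[0],q[1],z]])-u).ravel(),[.5,.3]);print(o,n,b["confidence"],np.round(b["bbox"]),s.x)
```

```text
mallet scene 0.86 [352. 166.  64.  27.] [0.51221589 0.51748295]
mallet scene 0.59 [378. 267.  50. 122.] [0.79962758 0.01337608]
oil_bottle top 0.73 [157. 151.  18.  22.] [0.68880437 0.36927256]
oil_bottle top 0.63 [314.  95.  38.  46.] [ 0.87254473 -0.11055857]
oil_bottle scene 0.86 [386. 192.  17.  31.] [0.68612725 0.40462368]
oil_bottle scene 0.48 [305. 230. 109.  44.] [0.54111664 0.06478645]
```

```bash
python3 -m jog '[[[255,0,0,-0.02,0,0,0],[255,0,0,-0.03,0,0,0],[255,0,0,-0.03,0,0,0],[255,0,0,-0.025,0,0,0],[255,0,0,-0.015,0,0,0],[255,0,0,-0.006,0,0,0],[255,0,0,-0.003,0,0,0],[255,0,0,-0.003,0,0,0],[255,0,0,-0.002,0,0,0],[255,0,0,0,0,0,0]]]'
```

```text
clock: 8.4
tool_pos: [0.5019, 0.165, 0.0131]
eef_rot: [0.998, 0.07, 0.0, 0.0]
ft_force: [-0.2, -0.1, -3.7]
gripper_width: 0.0216
gripper_force: 30.0
```

```bash
python3 -m jog '[[[255,0,0,-0.001,0,0,0],[255,0,0,-0.001,0,0,0],[255,0,0,0,0,0,0]]]'; python3 -m jog '[[[255,0,0,-0.001,0,0,0],[255,0,0,0,0,0,0]]]'
```

```text
clock: 8.7
tool_pos: [0.5016, 0.165, 0.0108]
eef_rot: [0.998, 0.07, 0.0, 0.0]
ft_force: [0.4, 0.3, -3.7]
gripper_width: 0.0219
gripper_force: 30.0
clock: 8.9
tool_pos: [0.5017, 0.165, 0.0107]
eef_rot: [0.998, 0.07, 0.0, 0.0]
ft_force: [-3.3, 0.4, 7.9]
gripper_width: 0.0217
gripper_force: 30.0
```

```bash
python3 -m jog '[[[150,0,0,0,0,0,0],[100,0,0,0,0,0,0],[50,0,0,0,0,0,0],[0,0,0,0,0,0,0],[0,0,0,0,0,0,0],[0,0,0,0,0,0,0],[0,0,0,0,0,0,0],[0,0,0,0,0,0,0]]]'
```

```text
clock: 9.7
tool_pos: [0.5016, 0.1649, 0.0097]
eef_rot: [0.998, 0.07, 0.0, 0.0]
ft_force: [-0.5, 0.4, 0.2]
gripper_width: 0.0817
gripper_force: 0.0
```

```bash
python3 -m jog '[[[0,0,0,0.01,0,0,0],[0,0,0,0.025,0,0,0],[0,0,0,0.03,0,0,0],[161,0,0,0.04,0,0,0],[161,0,0,0.04,0,0,0],[161,0,0,0.03,0,0,0],[161,0,0,0,0,0,0]]]'
python3 - <<'E'
from lib import *
import cv2
T=cams.read_camera("top");S=cams.read_camera("scene")
c=lambda im,x,y,w,h,k: cv2.resize(im[y:y+h,x:x+w],None,fx=k,fy=k,interpolation=cv2.INTER_CUBIC)
cv2.imwrite("pics/c2.png",np.hstack([c(T,310,155,80,110,5),c(S,230,180,130,183,3)[:550,:390]]))
for n in("top","scene"):
  for b in cams.boxes_of(n,"chisel")[:3]:print(n,b["confidence"],np.round(b["bbox"],1))
E
```

```text
clock: 10.4
tool_pos: [0.5039, 0.1654, 0.1901]
eef_rot: [0.998, 0.07, 0.005, -0.0]
ft_force: [0.7, -0.2, -1.1]
gripper_width: 0.0644
gripper_force: 0.0Traceback (most recent call last):
  File "<stdin>", line 5, in <module>
    return _nx.concatenate(arrs, 1, dtype=dtype, casting=casting)
           ~~~~~~~~~~~~~~~^^^^^^^^^^^^^^^^^^^^^^^^^^^^^^^^^^^^^^^
ValueError: all the input array dimensions except for the concatenation axis must match exactly, but along dimension 0, the array at index 0 has size 550 and the array at index 1 has size 549
```

Run:
```python
from lib import *
import cv2
T=cams.read_camera("top");S=cams.read_camera("scene")
c=lambda im,x,y,w,h,k: cv2.resize(im[y:y+h,x:x+w],None,fx=k,fy=k,interpolation=cv2.INTER_CUBIC)
cv2.imwrite("pics/c2.png",np.hstack([c(T,310,155,80,110,5),c(S,230,180,130,190,3)[:550,:390]]))
for n in("top","scene"):
  for b in cams.boxes_of(n,"chisel")[:3]:print(n,b["confidence"],np.round(b["bbox"],1))
```

```text
top 0.65 [368.3 319.9  60.8  14.9]
top 0.62 [358.9 217.8  11.4  59.7]
scene 0.83 [138.1 273.8  58.9  38.7]
scene 0.69 [239.  300.9  58.4  35.1]
```

View pics/c2.png

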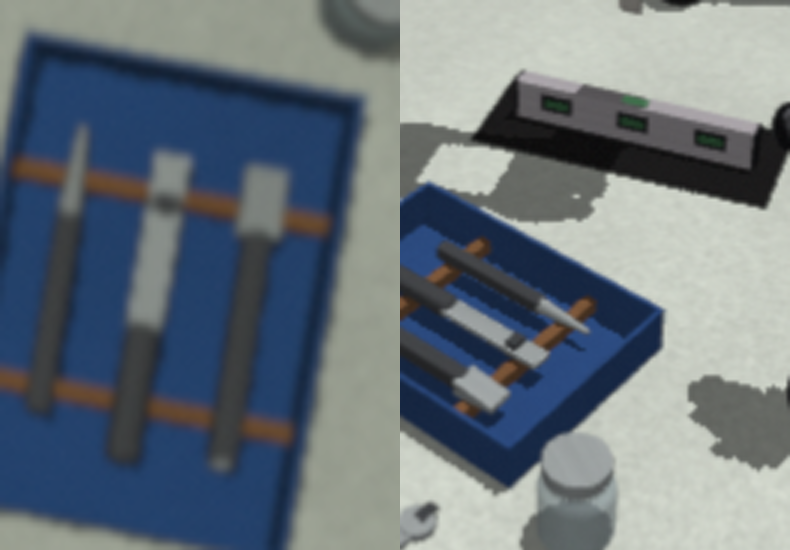

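The level stands upright on the mat at (640,115), clear of the gripper. The chisel is fully visible, with its edge at (268,167) and its head at (222,470).

Run:
```python
from lib import *
t=lambda x,y:("top",np.array([310+(x+.5)/5-.5,155+(y+.5)/5-.5]))
p,e=planar(0.02,[[.095,0,.011],[.055,0,.018],[0,0,.018],[-.099,0,.015]],[t(268,167),t(258,236),t(244,318),t(221,471)],[.5,-.26,-.15]);print(p,e)
o=r.observe();R=Ro.from_quat(o["eef_rot"]).as_matrix();y=np.degrees(np.arctan2(R[1,1],R[0,1]))
print(o["tool_pos"],y,o["gripper_width"],"shift",p[:2]-o["tool_pos"][:2],"turn",np.degrees(p[2])-90-y)
```

```text
[ 0.49271628 -0.25853815 -0.16017356] [-0.3  0.9  0.2 -0.9  0.3 -0.2 -0.1  0.2]
[0.50085917 0.16478964 0.18349642] -81.97127005801944 0.0406676340250287 shift [-0.00814288 -0.42332779] turn -17.20599894935677
```

```bash
python3 -m jog '[[[161,0,-0.02,0,0,0,-1],[161,0,-0.038,0,0,0,-2],[161,-0.001,-0.045,0,0,0,-2],[161,-0.001,-0.045,0,0,0,-2],[161,-0.001,-0.045,0,0,0,-2],[161,-0.001,-0.045,0,0,0,-2],[161,-0.001,-0.045,0,0,0,-2],[161,-0.001,-0.045,-0.01,0,0,-2],[161,-0.001,-0.045,-0.02,0,0,-2],[161,-0.001,-0.035,-0.02,0,0,0],[161,0,-0.015,-0.02,0,0,0],[161,0,0,0,0,0,0]]]'
python3 - <<'E'
from lib import *
o=r.observe();R=Ro.from_quat(o["eef_rot"]).as_matrix();y=np.degrees(np.arctan2(R[1,1],R[0,1]))
print(o["clock"],o["tool_pos"],y,o["gripper_width"],"shift",[.4927,-.2585]-o["tool_pos"][:2],"turn",-99.2-y,o["joint_pos"])
E
```

```text
clock: 11.9
tool_pos: [0.4914, -0.259, 0.1109]
eef_rot: [0.997, -0.08, -0.003, -0.002]
ft_force: [-0.1, 0.6, -0.2]
gripper_width: 0.0341
gripper_force: 0.0
11.9 [ 0.49140559 -0.2589985   0.11093578] -99.15179970873812 0.034086573498581824 shift [0.00129441 0.0004985 ] turn -0.04820029126187819 [-6.22816013e-01  5.16512413e-01  1.59099358e+00 -4.35903215e-04
  1.04106218e+00  1.10792202e+00]
```

```bash
python3 -m jog '[[[161,0.001,0.0005,-0.02,0,0,0],[161,0,0,-0.03,0,0,0],[161,0,0,-0.015,0,0,0],[161,0,0,-0.01,0,0,0],[161,0,0,-0.006,0,0,0],[161,0,0,-0.006,0,0,0],[161,0,0,-0.006,0,0,0],[161,0,0,-0.004,0,0,0],[161,0,0,0,0,0,0]]]'
```

```text
clock: 12.8
tool_pos: [0.4944, -0.2574, 0.0175]
eef_rot: [0.997, -0.078, -0.0, -0.0]
ft_force: [-0.3, 0.5, 0.1]
gripper_width: 0.0339
gripper_force: 0.0
```

```bash
python3 -m jog '[[[161,0,0,-0.003,0,0,0],[255,0,0,0,0,0,0],[255,0,0,0,0,0,0],[255,0,0,0,0,0,0],[255,0,0,0,0,0,0],[255,0,0,0,0,0,0],[255,0,0,0,0,0,0],[255,0,0,0,0,0,0]]]' 55
python3 - <<'E'
from lib import *
o=r.observe();print(o["tool_pos"],o["gripper_width"],o["gripper_force"])
E
```

```text
clock: 13.6
tool_pos: [0.4947, -0.2577, 0.0149]
eef_rot: [0.997, -0.078, 0.0, 0.0]
ft_force: [0.1, -1.4, 0.7]
gripper_width: 0.0174
gripper_force: 55.0
[ 0.49470358 -0.25768348  0.01485524] 0.017373458050496275 54.97095465660095
```

```bash
python3 -m jog '[[[255,0,0,0.01,0,0,0],[255,0,0,0.025,0,0,0],[255,0,0,0.04,0,0,0],[255,0,0,0.04,0,0,0],[255,0,0,0.04,0,0,0],[255,0,0,0.03,0,0,0],[255,0,0,0.015,0,0,0],[255,0,0,0,0,0,0],[255,0,0,0,0,0,0]]]'
python3 -m jog '[[[255,0,0.01,0,0,0,-1],[255,0.005,0.02,-0.005,-0.6,-3.5,0],[255,0.01,0.03,-0.01,-0.9,-5,0],[255,0.01,0.03,-0.01,-0.9,-5,0],[255,0.01,0.03,-0.01,-0.9,-5,0],[255,0.01,0.03,-0.01,-0.9,-5,0],[255,0.01,0.03,-0.01,-0.8,-4,0],[255,0.005,0.02,-0.01,0,0,0],[255,0.004,0.008,-0.004,0,0,0],[255,0,0,0,0,0,0],[255,0,0,0,0,0,0]]]'
cat > chk.py <<'E'
from lib import *
import cv2
o=r.observe();R=Ro.from_quat(o["eef_rot"]).as_matrix();tp=o["tool_pos"]
# chisel: zc=-tool z, yc=-tool y*sign, xc=yc x zc
z=-R[:,2];x=np.cross(R[:,1],z);x*=np.sign(x[0]);y=np.cross(z,x);C=np.c_[x,y,z]
org=tp-C@[.002,0,-.005];edge=org+C@[.095,0,.009]
print(o["clock"],tp,"xc",x,"ydown",y[2],"edge",edge,o["gripper_width"],o["joint_pos"])
E
python3 - <<'E'
from chk import *
q=[.81685,-.09583,.3,2.96333,.48641]
H=.0425
B=np.array([[a,b,c] for a in(-H,H) for b in(-.03,.03) for c in(-.025,.025)])
E=[(i,j) for i in range(8) for j in range(i) if bin(i^j).count("1")==1]
pt=np.array([[0,0,0],[.07,0,0],[.13,0,0]])
ch=[(C@v+org) for v in ([.095,.013,.009],[.095,-.013,.009],[-.099,0,.009])]
ims=[]
for n,(u0,v0,w,h,k) in {"scene":(300,170,110,150,4),"top":(265,60,100,150,4)}.items():
    im=cams.read_camera(n)
    im=cv2.resize(im[v0:v0+h,u0:u0+w],None,fx=k,fy=k,interpolation=cv2.INTER_CUBIC)
    T=lambda P:tuple(int(a) for a in (np.array(P)+.5-[u0,v0])*k)
    b=proj(n,place(q,B));
    for i,j in E: cv2.line(im,T(b[i]),T(b[j]),(0,255,255),1)
    for a in proj(n,place(q,pt)): cv2.circle(im,T(a),3,(0,0,255),1)
    for a in proj(n,np.array(ch)): cv2.circle(im,T(a),3,(0,255,0),1)
    ims.append(im)
cv2.imwrite("pics/s3.png",np.hstack(ims)[:, :800])
E
```

```text
clock: 14.5
tool_pos: [0.4941, -0.257, 0.2142]
eef_rot: [0.997, -0.078, -0.001, -0.0]
ft_force: [0.3, 0.4, -3.6]
gripper_width: 0.0176
gripper_force: 55.0
clock: 15.6
tool_pos: [0.5578, -0.0494, 0.1446]
eef_rot: [0.967, -0.084, 0.239, 0.022]
ft_force: [1.0, 0.2, -2.0]
gripper_width: 0.0176
gripper_force: 55.0
15.6 [ 0.55779645 -0.04935942  0.14455044] xc [ 0.87153646 -0.15167145  0.46628315] ydown -0.002812429795500504 edge [ 0.63242571 -0.0623018   0.20029961] 0.01756275620098656 [-0.24192152  0.2935802   1.98259602  0.07854509  0.3822032   1.43629439]
```

View pics/s3.png

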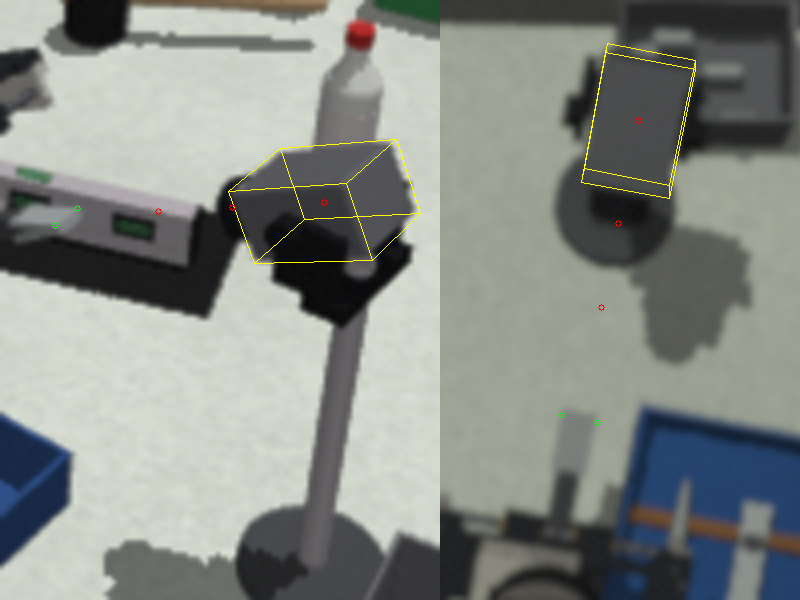

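The yellow box matches the camera head in both views, and the red points mark its lens and focus. The chisel tip's green marks sit on the blade, about (70,215) in the scene half and (578,418) in the top half. Next I'll move along the line of sight.

```bash
python3 -m jog '[[[255,0.007,-0.001,0.004,0,0,0],[255,0.012,-0.002,0.006,0,0,0],[255,0.012,-0.002,0.007,0,0,0],[255,0.012,-0.002,0.007,0,0,0],[255,0.012,-0.002,0.006,0,0,0],[255,0.009,-0.002,0.005,0,0,0],[255,0.006,-0.002,0.003,0,0,0],[255,0.001,0,0.001,0,0,0],[255,0,0,0,0,0,0],[255,0,0,0,0,0,0]]]'
python3 - <<'E'
from chk import *
F=np.array([.70375,-.07545,.23923]);print("err",edge-F)
ims=[]
for n,(u0,v0,w,h,k) in {"scene":(300,170,110,150,4),"top":(265,60,90,150,4)}.items():
    im=cams.read_camera(n)
    im=cv2.resize(im[v0:v0+h,u0:u0+w],None,fx=k,fy=k,interpolation=cv2.INTER_CUBIC)
    a=(proj(n,[F])[0]+.5-[u0,v0])*k;cv2.circle(im,(int(a[0]),int(a[1])),4,(0,0,255),1);ims.append(im)
cv2.imwrite("pics/s4.png",np.hstack(ims))
E
```

```text
clock: 16.7
tool_pos: [0.629, -0.0625, 0.1843]
eef_rot: [0.967, -0.084, 0.24, 0.022]
ft_force: [0.0, 0.6, -2.7]
gripper_width: 0.0173
gripper_force: 55.0
16.7 [ 0.62903537 -0.06251366  0.18434728] xc [ 0.87063721 -0.15214125  0.46780752] ydown -0.002824373195924171 edge [ 0.70356082 -0.07549135  0.24022694] 0.017339926587715503 [-0.23276922  0.35165398  1.75120393  0.04714618  0.55299281  1.47783378]
err [-1.89175029e-04 -4.13469531e-05  9.96936738e-04]
```

View pics/s4.png

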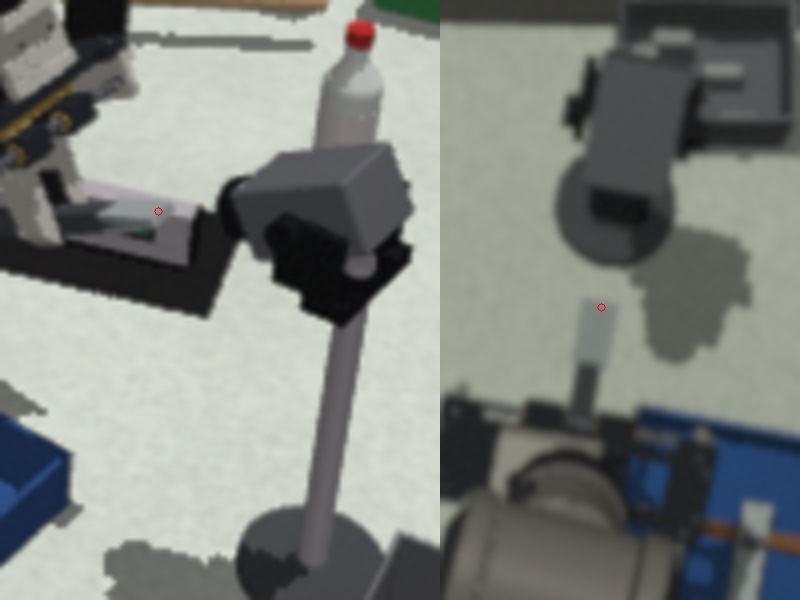

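The edge is at the focus mark in both views, at about (160,210) in the scene half and (600,302) in the top half. It's level and still, so I'm handing in.

```bash
python3 -c "
from workcell import r
print(r.hand_in())"
```

```text
the job is handed in; nothing more can be done
None
```

The level is standing on the mat and the chisel is held still in front of the lens; my last check put its edge within about 5 mm of the focus point. I handed the job in at about 17 s of the 64 s, and no verdict came back.

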